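# Shut the filter unit's access panel on its new seal and hold it down

## Task

Shut the access panel of the fume-filter unit on its new foam seal: swing the panel down, turn its wing fastener into line with the two index lines on the panel so that the key underneath passes through the slot in the frame, and press the panel fully home, flush against the frame. Do not force it down while the key is out of line, and leave everything else on the bench and on the unit where it is. Finish while still holding the panel pressed flush with the fastener in line, as I will set its strike plate from the front while you hold it; do not let go.

Things in the scene. Friction and masses are not known exactly. Their poses are not given: they have to be found in the camera images.
- unit: the fume-filter unit, a beige sheet-steel box 260 (x) x 340 (y) x 125 mm high, fixed to the bench; origin at the centre of its underside, z up; its front with the controls faces its own -x (towards the robot). The frame, which the grey sheet panel shuts against, is its flat top, at z = 125 mm. A strip of deck 55 mm wide lies free on each side of the panel; a small tin and a small box stand there
- hinge (a point): middle of the panel's hinge line, at frame height (unit's x = +100 mm, z = 125 mm); its y axis is the hinge line, its x axis points away from the panel's front edge, z up
- slot (a point): centre of the slot in the frame under the fastener, at frame height (unit's x = -97 mm, y = 0), 30 mm long along its y axis and 10.5 mm wide; the key of the fastener is 24 x 6 mm and reaches 14 mm below the panel
- panel (a joint): opening angle of the panel, rad: 0 is fully home, flat on the frame; it grows as the front edge rises. A friction hinge keeps it where it is left. With the fastener out of line the key lands on the frame at 0.072 and the panel goes no lower. From 0.030 down the foam seal pushes back, and lifts the panel if let go; fully home takes about 11 N at the fastener
- panel_edge (a point): point on the upper face of the panel (3 mm sheet, 218 mm from hinge line to front edge, 230 mm wide), 206 mm from the hinge line and 75 mm to the unit's +y side of the fastener: bare sheet, good to push on. Its z axis is the panel's normal (up when shut), x points from the front edge to the hinge, y along the hinge line
- wing (a joint): angle of the wing fastener in the panel, rad: 0 is in line (wing and key parallel to slot, index lines and hinge line); it grows clockwise seen from above, range -1.6 to 1.6; slight friction (0.04 N m). The key passes the slot only within about 0.18 of 0, and is then kept there by it
- wing_grip (a point): centre of the steel wing of the fastener, half-way up: 8 mm thick (its own x), 48 mm long with rounded ends (its own y; 40 mm flat), 22 mm high (its own z, the panel's normal). It lies 197 mm from the hinge line, mid-width, 15 mm above the panel's upper face and 18 mm above its underside; a round collar 26 mm across, 4 mm high, lies under the wing
- screw_tin: small round aluminium tin, 39 mm across, 20 mm high, on the unit's deck to the +y side of the panel; origin under its centre; leave alone
- bit_box: small black box 46 x 30 x 14 mm on the unit's deck to the -y side of the panel; origin under its centre; leave alone
- driver: screwdriver 190 mm long lying on the bench in front of the unit, along its own x; leave alone
- old_filter: used pleated filter in a cardboard frame, 146 x 188 x 55 mm, on the bench to the left; origin under its centre; leave alone
- multimeter: multimeter, 88 x 178 x 45 mm, lying on the bench to the right; origin under its centre; leave alone
- print_shell: open orange printed shell 110 x 160 x 28 mm on the bench to the right; origin under its centre; leave alone
- print_box: dark blue printed box 90 x 120 x 46 mm on the bench to the left; origin under its centre; leave alone
- solder_reel: reel of solder, 60 mm across, 40 mm high, standing flat on the bench to the left; origin under its centre; leave alone

How it is judged (in metres and radians):
On the way:
1. the wing fastener is turned into line with the slot (value of joint wing between -0.2 and 0.2 rad), for 0.2 s.
At the end, for the whole second after the job is handed in: The panel is fully home against the frame (opening angle under 0.012 rad, about 2.4 mm at the fastener), the wing fastener is within 0.25 rad of in line, and the robot is still pressing on the panel or its fastener (over 2 N); nothing else was moved (value of joint panel below 0.012 rad and value of joint wing between -0.25 and 0.25 rad and contact force between any of the fingers, the arm and panel above 2 N); the arm keeps its last pose, push and grip.
It fails at once if the tin or the small box on the unit was moved by more than 30 mm (distance of any of screw_tin, bit_box from where it was at the start of the episode above 0.03 m).
It fails at once if a thing on the bench was moved by more than 30 mm (distance of any of driver, old_filter, multimeter, print_shell, print_box, solder_reel from where it was at the start of the episode above 0.03 m).
It fails at once if the fastener's key was forced against the frame (over 60 N) (contact force between wing and unit above 60 N).
It also fails if it takes over 45 s, if anything falls off the work surface, if the arm or the gripper's body presses on something with over 40 N, if the wrist force passes 120 N, or if a joint passes its speed limit or range.

## Robot

A 6-joint arm with a two-finger parallel gripper is mounted at the origin on the work surface. World frame = base frame: x ahead of the robot, y to its left, z up, the work surface at z = 0. Lengths are in mm, angles in rad, forces in N, time in s.
With the tool pointing down it reaches from about 325 to 900 mm from the base axis. Payload 6.1 kg.
Tool frame: the origin (TCP) lies at the very end of the fingers, on their centre line; the grasp point (between the pads) lies 19 mm behind it; y points along the fingers, z is the direction in which the jaws open and shut, and the axes are right-handed (so a half turn about y gives the same grasp; the last joint's range is limited). The gripper opens to 87 mm and grips with 3 to 60 N. Pads are 19 mm wide; open, the fingers measure 117 mm over their backs; the gripper's body (75 mm by 190 mm) begins 51 mm behind the grasp point.
Start: joints at [-1.384, 0.22, 1.526, -0, 1.395, -0.126], TCP at [192.32, -594.667, 222.538] pointing down, gripper open.
Joint ranges: [-2.98, 2.98], [-0.91, 2.08], [0.09, 2.57], [-1.24, 4.39], [0.2, 2.65], [-2.68, 2.68]. Speed limits (rad/s): [2.57, 2.57, 3.01, 3.14, 3.14, 3.14].

## Interface

Orientations are given as a unit quaternion [x, y, z, w].
In Python, from plant import readout, get_image, camera_params, sign_off gives the robot as it stands.
- The arm moves only by the tool carry_out, never from a script. Its argument "plan" is a list of rows, each an object with "slide": the shift along the world's x, y, z in mm, a list of three; "rot": the turn, a rotation vector about the world's x, y, z in rad, a list of three. A call has 1 to 5 rows; each row is the pose to reach, as a shift and turn from the pose commanded when the call began; what a row does not reach only later rows make up. A row lasts 1/10 s, in which the tool goes at most 50 mm and 8.59 degrees, less where a joint would pass 70% of its speed; a pose out of reach is approached as far as the arm can. A call with a gripper value outside its range is refused whole. "fingers" is the opening, from 0 (shut) to 1 (fully open), set as the call begins (left out, the last holds). The fingers move at their own pace and stop on an object; "force" is the grip in N (left out, the last holds). Time passes only in rows, so rows that repeat a pose let the fingers close. It gives the time, the measured TCP pose, the force and the opening at its end, in the units of the state.
- readout.sense(): the state, without advancing time (a new reading comes with each control period).
- get_image(name): name is "scene" or "top" or "wrist"; returns the picture (400x640x3 uint8, blue, green, red); there is no depth.
- camera_params(name): a dict with "K" (3x3 intrinsics, pixels), "k1" (the pictures are not rectified: a ray, as slopes to the right and down, at radius r is drawn at 1 + k1 r^2 times it, then the intrinsics apply), "R" (3x3) and "t" (3): a world point X has camera coordinates R X + t. Camera axes: x right, y down, z forward; pixel columns grow to the right and rows downward; lengths in mm; the calibration is good to about 2 mm. A picture is of the moment at which its call begins: read the wrist's pose just before it. camera_params takes no time and is no camera call; for the wrist camera it gives the pose at the moment of the call.
- sign_off(): hands the job in, once; it reports no verdict.
The state is a dict: "time": time; "joint_positions": joint angles; "joint_vel": joint speeds; "effort": joint torques, N m; "eef_pos": TCP position; "ee_rot": TCP orientation; "force": force on the tool from outside, world axes, zero at the start; "ft_torque": the same for the moment, N m; "gripper_width": opening from 0.0 (shut) to 1.0 (fully open).
Only numpy, scipy, OpenCV 4.12 (cv2) and the standard library are available. Lean on these libraries where they do the work, as an engineer would, in place of code of your own. Each camera call takes 0.05 s, during which the arm holds its last target. There are 200 camera calls.

## Working session

There is one attempt and no reset: what is moved stays moved. The work goes in short steps, Python scripts to look and compute and a tool call to move; the robot and the scene stay as the last step left them, time stands still between calls to the robot, and variables do not carry over. Pictures are saved under pics/ and viewed, about 8 in all and at most 12, crops included, and the job is handed in when it is done.

Besides the shell and the picture viewer there is one more tool, called after "Call:" as name(argument=value, ...), one argument or row to a line, values as JSON. carry_out: Moves the arm, as the interface text tells. Its arguments: {"type":"object","properties":{"plan":{"type":"array"},"fingers":{"type":"number"},"force":{"type":"number"}},"required":["plan"]}

```bash
mkdir -p pics; ls
cat > h.py <<'E'
import numpy as np,cv2
from plant import readout,get_image,camera_params,sign_off
def ray(c,u,v):
    K=np.array(c["K"]);R=np.array(c["R"]);t=np.array(c["t"])
    d=np.array([(u-K[0,2])/K[0,0],(v-K[1,2])/K[1,1]]);s=d.copy()
    for _ in range(20): s=d/(1+c["k1"]*(s@s))
    return -R.T@t, R.T@np.array([s[0],s[1],1.])
def onz(c,u,v,z):
    o,d=ray(c,u,v);return o+d*(z-o[2])/d[2]
def proj(c,X):
    p=np.array(c["R"])@np.array(X,float)+np.array(c["t"]);s=p[:2]/p[2];s=s*(1+c["k1"]*(s@s));K=np.array(c["K"])
    return np.array([K[0,0]*s[0]+K[0,2],K[1,1]*s[1]+K[1,2]])
def tri(c1,p1,c2,p2):
    o1,d1=ray(c1,*p1);o2,d2=ray(c2,*p2)
    s=np.linalg.lstsq(np.c_[d1,-d2],o2-o1,rcond=None)[0]
    a=o1+d1*s[0];b=o2+d2*s[1];return (a+b)/2,np.linalg.norm(a-b)
E
python3 - <<'E'
from h import *
s=readout.sense();print(s)
for n in("scene","top","wrist"):
    im=get_image(n);cv2.imwrite(f"pics/{n}0.png",im);c=camera_params(n);print(n,c)
E
```

```text
pics
{'time': 0.0, 'joint_positions': array([-1.38408644e+00,  2.21192968e-01,  1.52763309e+00, -2.41863659e-05,
        1.39469787e+00, -1.26094065e-01]), 'joint_vel': array([ 0.00012929,  0.00118238, -0.00127875, -0.00066143, -0.00033216,
        0.00034396]), 'effort': array([ 1.13667379e-04, -4.94612074e+01, -3.87379611e+01,  7.00172572e-02,
        5.71498973e-02, -1.50518149e-04]), 'eef_pos': array([ 192.20411175, -594.05060832,  221.4461701 ]), 'ee_rot': array([-0.11017311,  0.6991576 , -0.69779312,  0.1101149 ]), 'force': array([-0.50329439,  0.03817631,  0.74891716]), 'ft_torque': array([ 0.0366615 , -0.02479512, -0.04099602]), 'gripper_width': 1.0044134338241621}
scene {'K': array([[369.07014534,   0.        , 314.57654794],
       [  0.        , 369.07014534, 194.99905017],
       [  0.        ,   0.        ,   1.        ]]), 'k1': -0.008296118313465491, 'R': array([[ 0.21417864,  0.9765637 ,  0.02123309],
       [ 0.63704281, -0.12317086, -0.76092405],
       [-0.74047551,  0.17650006, -0.64849345]]), 't': array([-129.09571163, -227.85054724, 1374.64739097])}
top {'K': array([[380.18856137,   0.        , 323.97790294],
       [  0.        , 380.18856137, 209.39210132],
       [  0.        ,   0.        ,   1.        ]]), 'k1': 0.01176615825508392, 'R': array([[ 0.01544683, -0.99955402,  0.02555701],
       [-0.99809215, -0.01694228, -0.05937187],
       [ 0.05977839, -0.02459115, -0.99790872]]), 't': array([   6.95428203,  478.57584337, 1248.00295769])}
wrist {'K': array([[284.81427222,   0.        , 317.96271642],
       [  0.        , 284.81427222, 198.405845  ],
       [  0.        ,   0.        ,   1.        ]]), 'k1': -0.05043220893005625, 'R': array([[ 0.30798772, -0.95138959, -0.00119271],
       [-0.9171942 , -0.29725047,  0.26532424],
       [-0.25278125, -0.08062266, -0.96415851]]), 't': array([-625.13897563,  -30.74178198,  390.42832889])}
```

View pics/scene0.png

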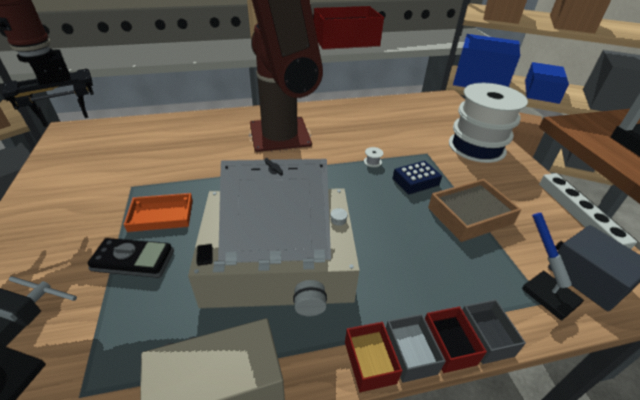

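View pics/top0.png

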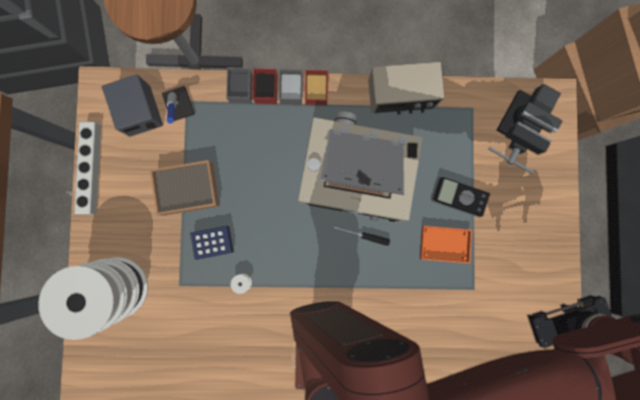

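Scene: the panel stands open with the wing near (273,167), tin at (339,215) and box at (205,253). Top: the unit is centred near (362,168) with a slight yaw, and the wing is near (363,177). I'll zoom in on both.

Run:
```python
import cv2
a=cv2.imread("pics/top0.png")[104:224,290:430];cv2.imwrite("pics/topc.png",cv2.resize(a,None,fx=5,fy=5,interpolation=cv2.INTER_CUBIC))
a=cv2.imread("pics/scene0.png")[150:320,180:370];cv2.imwrite("pics/scenec.png",cv2.resize(a,None,fx=3.5,fy=3.5,interpolation=cv2.INTER_CUBIC))
```

```text
(no output)
```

View pics/topc.png

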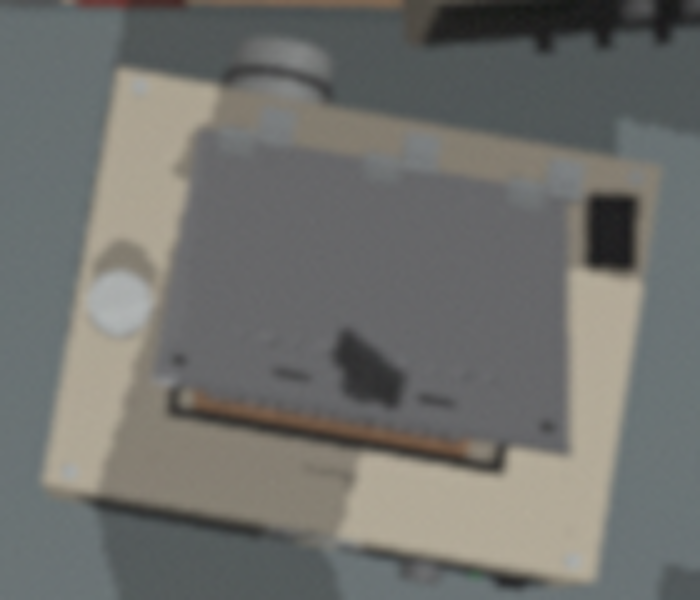

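View pics/scenec.png

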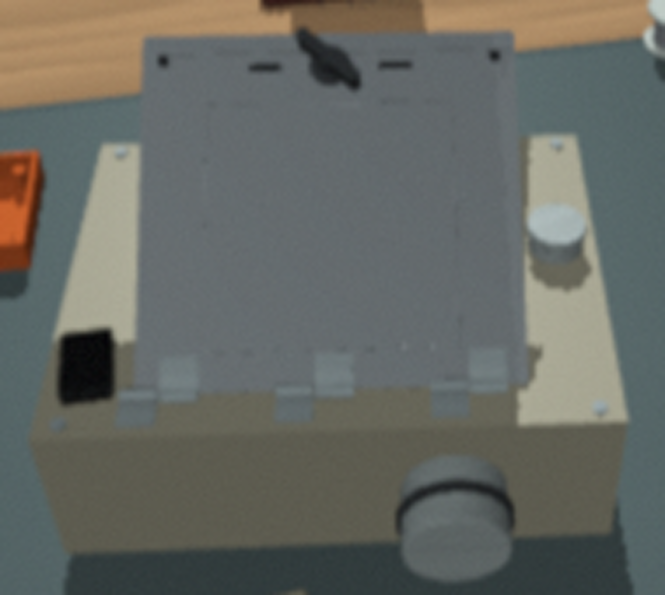

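Crop readings: unit top corners in topc (118,68), (662,165), (597,582), (43,488). Wing centre is about (370,368) in topc and (328,59) in scenec; the index lines are at (293,375)/(437,401) and (395,65)/(265,67). The wing is clearly turned against the index lines.

Run:
```python
from h import *
T=camera_params("top");S=camera_params("scene")
ft=lambda u,v:(290+(u+.5)/5-.5,104+(v+.5)/5-.5)
fs=lambda u,v:(180+(u+.5)/3.5-.5,150+(v+.5)/3.5-.5)
P=np.array([onz(T,*ft(*p),125) for p in[(118,68),(662,165),(597,582),(43,488)]])
print(P.round(1)); print([np.linalg.norm(P[i]-P[i-1]).round(1) for i in range(4)])
fr=[(33,437),(625,422),(578,135),(103,145)]
print(np.array([onz(S,*fs(*p),125) for p in fr]).round(1))
c=P.mean(0)
ex=(P[0]+P[1]-P[2]-P[3])[:2];ey=(P[0]+P[3]-P[1]-P[2])[:2]
yaw=np.arctan2(ex[1],ex[0]);yaw2=np.arctan2(-ey[0],ey[1]);print("c",c,"yaw",yaw,yaw2)
y=(yaw+yaw2)/2;R=np.array([[np.cos(y),-np.sin(y)],[np.sin(y),np.cos(y)]])
for n,a,b in[("wing",(370,368),(328,59)),("idx+",(293,375),(395,65)),("idx-",(437,401),(265,67)),("hole+",(178,359),(494,55)),("hole-",(547,427),(163,61)),("wend1",(343,340),(303,38)),("wend2",(395,395),(354,82))]:
    X,e=tri(T,ft(*a),S,fs(*b));u=R.T@(X-c)[:2]
    print(n,X.round(1),"gap",e.round(1),"unit",u.round(1),"ang",np.arctan2(X[2]-125,100-u[0]).round(3),"r",np.hypot(X[2]-125,100-u[0]).round(1))
```

```text
[[ 754.5   54.9  125. ]
 [ 701.4 -281.   125. ]
 [ 443.9 -241.4  125. ]
 [ 495.3   95.8  125. ]]
[np.float64(262.4), np.float64(340.0), np.float64(260.6), np.float64(341.1)]
[[ 699.4 -277.3  125. ]
 [ 755.4   53.9  125. ]
 [ 498.9   99.   125. ]
 [ 445.5 -238.2  125. ]]
c [598.74492243 -92.91186268 125.        ] yaw -0.15459401203128045 -0.15396243222090886
wing [552.8 -84.7 256.7] gap 0.7 unit [-46.6   1.1] ang 0.732 r 197.1
idx+ [550.1 -43.6 244.6] gap 1.6 unit [-55.7  41.2] ang 0.655 r 196.3
idx- [ 537.2 -122.7  244.6] gap 1.5 unit [-56.3 -38.8] ang 0.653 r 196.8
hole+ [556.9  18.6 248.7] gap 0.1 unit [-58.5 103.7] ang 0.663 r 201.0
hole- [ 523.6 -183.   247.6] gap 0.4 unit [ -60.4 -100.6] ang 0.652 r 201.9
wend1 [562.4 -83.5 277.8] gap 31.4 unit [-37.3   3.8] ang 0.839 r 205.4
wend2 [544.4 -85.  235. ] gap 33.8 unit [-54.9  -0.6] ang 0.617 r 190.0
```

```bash
cat >> h.py <<'E'
from scipy.spatial.transform import Rotation as Ro
C=np.array([598.7,-92.9,0.]);YAW=-0.154
UR=Ro.from_euler('z',YAW)
def pan(r,y,h,th):  # world of point r from hinge, y, h above upper face
    hh=h+3; return C+UR.apply([100-r*np.cos(th)+hh*np.sin(th),y,125+r*np.sin(th)+hh*np.cos(th)])
E
python3 - <<'E'
from h import *
s=readout.sense();r=Ro.from_quat(s["ee_rot"]);print(r.as_matrix().round(3));p=s["eef_pos"]
for th in(.64,.5,.35,.2,.12):print(th,pan(206,75,0,th).round(1),(pan(206,75,0,th)-p).round(1))
T=camera_params("top");ft=lambda u,v:(290+(u+.5)/5-.5,104+(v+.5)/5-.5)
# wing direction on panel-parallel plane (h=26 top)
th=.64;o0=pan(197,0,24,th);n=UR.apply([np.sin(th),0,np.cos(th)]);ex=UR.apply([np.cos(th),0,-np.sin(th)]);ey=UR.apply([0,1,0])
pt=[]
for q in[(343,340),(395,397)]:
    o,d=ray(T,*ft(*q));X=o+d*((o0-o)@n)/(d@n)-o0;pt.append([X@ex,X@ey])
pt=np.array(pt);d=pt[0]-pt[1];print(pt.round(1),"wing",np.arctan2(d[0],d[1]))
E
```

```text
[[-0.951 -0.     0.308]
 [-0.308  0.002 -0.951]
 [-0.    -1.    -0.002]]
0.64 [547.5  -9.1 250.4] [355.3 585.1  28.8]
0.5 [531.8  -6.6 226.4] [339.6 587.6   4.7]
0.35 [518.8  -4.6 198.5] [326.6 589.6 -23.2]
0.2 [510.1  -3.2 168.9] [317.9 590.9 -52.8]
0.12 [507.3  -2.8 152.6] [315.  591.4 -69. ]
[[  9.3  17.8]
 [-26.8 -12.3]] wing 0.8754366589621281
```

Call:
carry_out(
  plan=[
    {"slide":[20,35,25],"rot":[0,0,0.05]},
    {"slide":[45,75,45],"rot":[0,0,0.1]},
    {"slide":[70,115,60],"rot":[0,0,0.15]},
    {"slide":[93,155,75],"rot":[0,0,0.2]},
    {"slide":[115,195,90],"rot":[0,0,0.25]},
  ],
  fingers=0,
  force=20,
)

```text
time: 0.65
eef_pos: [307.9, -397.8, 312.9]
ee_rot: [-0.197, 0.679, -0.679, 0.197]
force: [0.9, -1.1, 0.2]
gripper_width: 0.631
```

Call:
carry_out(
  plan=[
    {"slide":[24,40,0],"rot":[0,0,0]},
    {"slide":[48,80,0],"rot":[0,0,0]},
    {"slide":[72,120,0],"rot":[0,0,0]},
    {"slide":[96,160,0],"rot":[0,0,0]},
    {"slide":[120,200,0],"rot":[0,0,0]},
  ],
)

```text
time: 1.15
eef_pos: [427.8, -197.8, 312.5]
ee_rot: [0.196, -0.679, 0.679, -0.196]
force: [0.8, 0.0, -0.2]
gripper_width: 0.172
```

Call:
carry_out(
  plan=[
    {"slide":[24,40,0],"rot":[0,0,0]},
    {"slide":[48,80,0],"rot":[0,0,0]},
    {"slide":[72,120,0],"rot":[0,0,0]},
    {"slide":[96,160,0],"rot":[0,0,0]},
    {"slide":[115,190,-20],"rot":[0,0,0]},
  ],
)

```text
time: 1.65
eef_pos: [544.7, -7.3, 295.2]
ee_rot: [0.195, -0.678, 0.68, -0.199]
force: [0.6, -0.8, -0.1]
gripper_width: 0.001
```

Call:
carry_out(
  plan=[
    {"slide":[0,0,-15],"rot":[0,0,0]},
    {"slide":[0,0,-28],"rot":[0,0,0]},
    {"slide":[-1,0,-38],"rot":[0,0,0]},
    {"slide":[-4,0,-48],"rot":[0,0,0]},
    {"slide":[-8,0,-58],"rot":[0,0,0]},
  ],
)

```text
time: 2.15
eef_pos: [534.0, -10.7, 234.4]
ee_rot: [0.196, -0.679, 0.68, -0.196]
force: [-1.4, 1.1, 1.2]
gripper_width: 0.002
```

Call:
carry_out(
  plan=[
    {"slide":[-4,0,-9],"rot":[0,0,0]},
    {"slide":[-8,1,-18],"rot":[0,0,0]},
    {"slide":[-12,1,-27],"rot":[0,0,0]},
    {"slide":[-15,2,-36],"rot":[0,0,0]},
    {"slide":[-18,2,-42],"rot":[0,0,0]},
  ],
)

```text
time: 2.65
eef_pos: [516.0, -7.5, 191.5]
ee_rot: [-0.196, 0.679, -0.679, 0.196]
force: [-0.1, 0.5, 0.4]
gripper_width: 0.004
```

Call:
carry_out(
  plan=[
    {"slide":[-2,0,-7],"rot":[0,0,0]},
    {"slide":[-4,0,-13],"rot":[0,0,0]},
    {"slide":[-5,1,-19],"rot":[0,0,0]},
    {"slide":[-6,1,-24],"rot":[0,0,0]},
    {"slide":[-7,1,-28],"rot":[0,0,0]},
  ],
)

```text
time: 3.15
eef_pos: [509.3, -6.6, 164.1]
ee_rot: [-0.196, 0.679, -0.679, 0.196]
force: [0.1, 1.0, 0.6]
gripper_width: 0.006
```

Run:
```python
from h import *
s=readout.sense();print(s["eef_pos"],s["force"],s["joint_positions"])
a=get_image("scene");cv2.imwrite("pics/s1.png",a)
b=get_image("wrist");cv2.imwrite("pics/w1.png",b)
a=cv2.resize(a[140:300,180:380],None,fx=2.5,fy=2.5,interpolation=cv2.INTER_CUBIC)[:, :400]
cv2.imwrite("pics/c1.png",np.hstack([cv2.resize(b,(400,250)),cv2.resize(a,(400,320))[:250]]) if 0 else np.vstack([b[:, :500],cv2.resize(a,(500,500))[:200]]))
```

```text
[509.2736755   -6.59164178 164.06437513] [0.05803359 0.99497662 0.57607882] [-1.67925525e-01 -6.82876877e-03  1.88561084e+00  6.05270463e-05
  1.26287366e+00  8.39947437e-01]
```

View pics/w1.png

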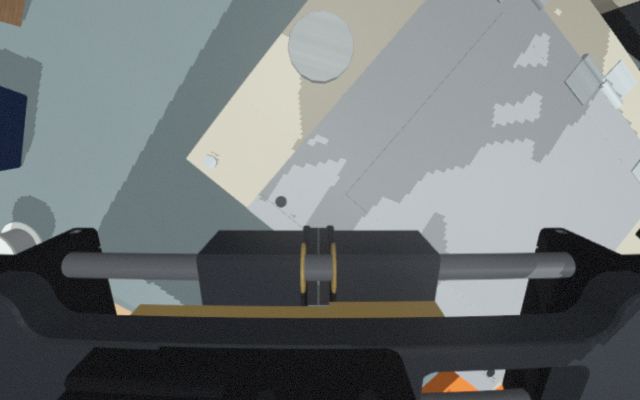

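The wrist view shows the closed fingers resting on the panel; the panel corner hole is at (281,202) and the tin at (320,45). The wing is out of view, so I'll compute a viewpoint and the panel angle.

Run:
```python
from h import *
s=readout.sense();p=s["eef_pos"];c=camera_params("wrist")
o,d=ray(c,281,202)
for th in(.1,.14,.18,.22,.26):
    n=UR.apply([np.sin(th),0,np.cos(th)]);q=pan(0,0,0,th);X=o+d*((q-o)@n)/(d@n)
    u=UR.inv().apply(X-q);print(th,"r",np.hypot(u[0],u[2]).round(1),"y",u[1].round(1))
w=pan(197,0,15,.17);print("wing",w,"cam",o)
for z in(230,260):
    # want wing at pixel (320,130)
    _,dd=ray(c,320,130);dz=z-p[2];o2=w-dd*(w[2]-o[2]-dz)/dd[2];print(z,"slide",(o2-o).round(1))
```

```text
0.1 r 201.4 y 103.4
0.14 r 200.1 y 104.1
0.18 r 199.1 y 104.8
0.22 r 198.4 y 105.5
0.26 r 198.1 y 106.1
wing [508.66339026 -78.9236997  176.06944857] cam [572.14108899  31.77546137 325.88387117]
230 slide [ -58.1 -105.7   66.2]
260 slide [ -57.4 -105.    96.2]
```

Call:
carry_out(
  plan=[
    {"slide":[0,0,30],"rot":[0,0,0]},
    {"slide":[-5,-10,70],"rot":[0,0,0]},
    {"slide":[-25,-45,96],"rot":[0,0,0]},
    {"slide":[-45,-85,96],"rot":[0,0,0]},
    {"slide":[-57,-105,96],"rot":[0,0,0]},
  ],
  fingers=0.55,
)

```text
time: 3.75
eef_pos: [452.0, -114.0, 262.3]
ee_rot: [0.195, -0.678, 0.68, -0.197]
force: [1.0, -0.3, -0.3]
gripper_width: 0.374
```

Run:
```python
from h import *
s=readout.sense();print(s["eef_pos"]);c=camera_params("wrist")
b=get_image("wrist");cv2.imwrite("pics/w2.png",b)
t=get_image("scene");cv2.imwrite("pics/s2.png",t)
np.save("c2.npy",c,allow_pickle=True)
w=pan(197,0,15,.17);print(proj(c,w))
```

```text
[ 451.99998245 -114.0278194   262.28915511]
[316.7215778  129.06161533]
```

View pics/w2.png

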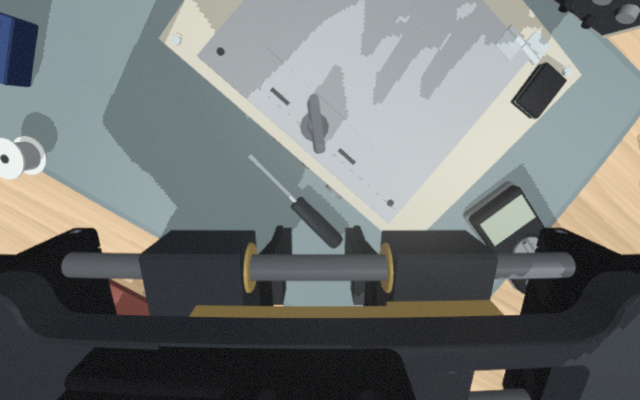

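The wing is clear: ends (313,97) and (320,152), centre (316,124). The index lines are at (280,97) and (346,157), the panel holes at (221,51) and (390,203).

Run:
```python
from h import *
c=np.load("c2.npy",allow_pickle=True).item();S=camera_params("scene")
for th in(.1,.13,.16,.19,.22,.25):
    n=UR.apply([np.sin(th),0,np.cos(th)])
    def on(px,h):
        q=pan(0,0,h,th);o,d=ray(c,*px);X=o+d*((q-o)@n)/(d@n)-q;u=UR.inv().apply(X);return np.array([-(u[0]*np.cos(th)-u[2]*np.sin(th)),u[1]])
    h1,h2=on((221,51),0),on((390,203),0);i1,i2=on((280,97),0),on((346,157),0)
    a,b=on((313,97),24),on((320,152),24);w=on((316,124),22)
    print(th,"holes",h1.round(1),h2.round(1),"idx",i1.round(1),i2.round(1),"wing",w.round(1),"ends",a.round(1),b.round(1),"ang",np.arctan2(b[0]-a[0],a[1]-b[1]).round(3),"len",np.linalg.norm(a-b).round(1), "scene hole+ px",proj(S,pan(201,102.2,0,th)).round(1),proj(S,pan(201,-102.2,0,th)).round(1))
a=cv2.imread("pics/s2.png")[140:260,190:350];cv2.imwrite("pics/s2c.png",cv2.resize(a,None,fx=5,fy=5,interpolation=cv2.INTER_CUBIC))
s=readout.sense()
for th in(.13,.16,.19):print(th,"tcp target above",pan(197,0,60,th).round(1),pan(197,0,6,th).round(1),s["eef_pos"].round(1))
```

```text
0.1 holes [197.2 109.6] [ 199.3 -104.5] idx [193.3  44.2] [194.3 -39.4] wing [191.9   3.2] ends [176.8  19.8] [207.9 -15.2] ang 0.728 len 46.8 scene hole+ px [317.6 189. ] [232.9 190.9]
0.13 holes [197.8 107.4] [ 199.8 -102.2] idx [194.   43.4] [194.9 -38.4] wing [193.2   3.2] ends [178.4  19.5] [209.  -14.7] ang 0.73 len 45.8 scene hole+ px [317.7 187.3] [232.6 189.2]
0.16 holes [198.5 105.1] [200.5 -99.8] idx [194.8  42.5] [195.7 -37.5] wing [194.8   3.2] ends [180.3  19.1] [210.2 -14.2] ang 0.732 len 44.8 scene hole+ px [317.8 185.6] [232.2 187.5]
0.19 holes [199.4 102.8] [201.4 -97.4] idx [195.8  41.7] [196.7 -36.6] wing [196.5   3.3] ends [182.4  18.8] [211.7 -13.7] ang 0.735 len 43.8 scene hole+ px [317.9 184. ] [231.9 185.9]
0.22 holes [200.5 100.5] [202.4 -95. ] idx [196.9  40.8] [197.8 -35.6] wing [198.4   3.3] ends [184.6  18.5] [213.3 -13.2] ang 0.738 len 42.7 scene hole+ px [318.  182.4] [231.5 184.3]
0.25 holes [201.8  98.2] [203.7 -92.5] idx [198.3  39.9] [199.2 -34.6] wing [200.5   3.3] ends [187.   18.1] [215.2 -12.7] ang 0.741 len 41.7 scene hole+ px [318.1 180.9] [231.1 182.8]
0.13 tcp target above [512.6 -79.5 213. ] [505.6 -78.5 159.5] [ 451.5 -113.9  261.2]
0.16 tcp target above [515.3 -79.9 218.6] [506.8 -78.6 165.3] [ 451.5 -113.9  261.2]
0.19 tcp target above [518.1 -80.4 224.1] [508.  -78.8 171. ] [ 451.5 -113.9  261.2]
```

View pics/s2c.png

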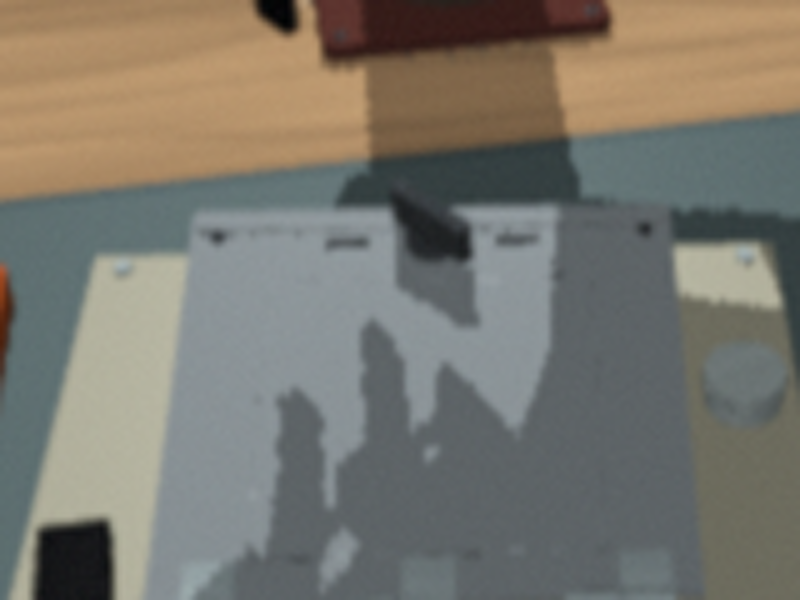

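Scene holes at (319,185.6) and (233.4,187.6) match θ≈0.16. Both views agree that the panel lies about 2.9 mm further to +y than modelled, and the index lines give about 1.8 mm in x. The wing is at about +0.73. I'll correct the model and plan the grasp.

```bash
cat >> h.py <<'E'
C=np.array([600.9,-90.3,0.])
def pose(h,th,w):
    n=UR.apply([np.sin(th),0,np.cos(th)]);ex=UR.apply([np.cos(th),0,-np.sin(th)]);ey=UR.apply([0,1,0])
    z=ex*np.cos(w)-ey*np.sin(w);y=-n
    return pan(197,0,h,th),Ro.from_matrix(np.c_[np.cross(y,z),y,z])
def to(p0,r0,P):
    p,r=P;return (p-p0).round(1),(r*r0.inv()).as_rotvec().round(3)
E
python3 - <<'E'
from h import *
s=readout.sense();p=s["eef_pos"];r=Ro.from_quat(s["ee_rot"])
A=pose(60,.16,.735);B=pose(6.5,.16,.735)
print(*to(p,r,A));print(*to(*A,B))
prev=B
for k in(.55,.37,.19,0):print("turn",k,*to(*B,pose(6.5,.16,k)))
D=pose(6.5,.16,0)
for t in(.12,.08,.05,.03,.015,0,-.01):print("shut",t,*to(*D,pose(6.5,t,0)))
E
```

```text
[ 66.   36.6 -42.6] [0.035 0.157 0.122]
[ -8.4   1.3 -52.8] [0. 0. 0.]
turn 0.55 [0. 0. 0.] [ 0.029 -0.005  0.183]
turn 0.37 [0. 0. 0.] [ 0.057 -0.009  0.36 ]
turn 0.19 [0. 0. 0.] [ 0.086 -0.013  0.538]
turn 0 [0. 0. 0.] [ 0.116 -0.018  0.726]
shut 0.12 [-1.5  0.2 -7.7] [-0.006 -0.04  -0.   ]
shut 0.08 [ -2.6   0.4 -15.6] [-0.012 -0.079  0.   ]
shut 0.05 [ -3.3   0.5 -21.4] [-0.017 -0.109  0.   ]
shut 0.03 [ -3.6   0.6 -25.4] [-0.02  -0.128 -0.   ]
shut 0.015 [ -3.8   0.6 -28.3] [-0.022 -0.143 -0.   ]
shut 0 [ -4.    0.6 -31.3] [-0.025 -0.158  0.   ]
shut -0.01 [ -4.1   0.6 -33.2] [-0.026 -0.168 -0.   ]
```

Call:
carry_out(
  plan=[
    {"slide":[25,14,0],"rot":[0.014,0.06,0.05]},
    {"slide":[55,30,-10],"rot":[0.03,0.13,0.1]},
    {"slide":[66,36.6,-30],"rot":[0.035,0.157,0.122]},
    {"slide":[66,36.6,-42.6],"rot":[0.035,0.157,0.122]},
    {"slide":[66,36.6,-42.6],"rot":[0.035,0.157,0.122]},
  ],
)

```text
time: 4.35
eef_pos: [516.9, -74.0, 215.1]
ee_rot: [-0.288, 0.692, -0.635, 0.186]
force: [-1.0, -0.3, 0.5]
gripper_width: 0.547
```

Run:
```python
from h import *
s=readout.sense();p=s["eef_pos"];r=Ro.from_quat(s["ee_rot"])
print("err",*to(p,r,pose(60,.16,.735)));print("down",*to(p,r,pose(6.5,.16,.735)),s["gripper_width"],s["joint_positions"].round(2))
cv2.imwrite("pics/w3.png",get_image("wrist")[150:400])
```

```text
err [ 0.6 -3.4  3.5] [-0.003 -0.006 -0.004]
down [ -7.8  -2.1 -49.3] [-0.003 -0.006 -0.004] 0.5474253886380878 [-0.28  0.12  1.66 -0.02  1.52  0.61]
```

View pics/w3.png

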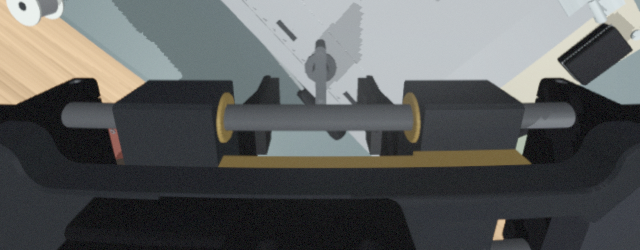

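Run:
```python
from h import *
c=camera_params("wrist");s=readout.sense()
for X in(pan(197,0,4,.16),pan(197,0,26,.16),pan(201.4,102.2,0,.16),pan(197,40,0,.16),s["eef_pos"]):print(proj(c,X).round(1))
e=[pan(197+24*k*np.sin(.735),-24*k*np.cos(.735),26,.16) for k in(-1,1)]
print([proj(c,x).round(1) for x in e]);p=s["eef_pos"];r=Ro.from_quat(s["ee_rot"]);print(*to(p,r,pose(6.5,.16,.735)))
```

```text
[319.1 217.3]
[319.2 227.3]
[224.6 123.8]
[285.4 179.9]
[315.7 243.4]
[array([319.3, 195.5]), array([319. , 257.1])]
[ -8.1  -1.6 -51. ] [-0.002 -0.003 -0.003]
```

Call:
carry_out(
  plan=[
    {"slide":[-2,-0.3,-15],"rot":[0,0,0]},
    {"slide":[-4.5,-0.6,-30],"rot":[0,0,0]},
    {"slide":[-7,-1,-42],"rot":[0,0,0]},
    {"slide":[-8,-1,-50],"rot":[0,0,0]},
    {"slide":[-8,-1,-50],"rot":[0,0,0]},
  ],
)

```text
time: 4.9
eef_pos: [509.0, -75.9, 166.3]
ee_rot: [-0.287, 0.692, -0.636, 0.186]
force: [-0.5, 0.0, -0.3]
gripper_width: 0.55
```

Run:
```python
from h import *
s=readout.sense();p=s["eef_pos"];r=Ro.from_quat(s["ee_rot"])
print("err",*to(p,r,pose(6.5,.16,.735)),s["force"],s["ft_torque"])
```

```text
err [ 0.  -0.1 -0.6] [-0.002 -0.003 -0.003] [-0.49864027  0.04823892 -0.33239308] [-0.05346823 -0.11308118  0.05353426]
```

Excellent. Close on the wing.

Call:
carry_out(
  plan=[
    {"slide":[0,0,0],"rot":[0,0,0]},
    {"slide":[0,0,0],"rot":[0,0,0]},
    {"slide":[0,0,0],"rot":[0,0,0]},
    {"slide":[0,0,0],"rot":[0,0,0]},
    {"slide":[0,0,0],"rot":[0,0,0]},
  ],
  fingers=0,
  force=40,
)

```text
time: 5.4
eef_pos: [510.5, -76.1, 168.2]
ee_rot: [-0.286, 0.691, -0.637, 0.187]
force: [0.1, 0.7, 0.6]
gripper_width: 0.184
```

Call:
carry_out(
  plan=[
    {"slide":[0,0,0],"rot":[0,0,0]},
    {"slide":[0,0,0],"rot":[0,0,0]},
  ],
)

```text
time: 5.6
eef_pos: [509.3, -74.8, 167.7]
ee_rot: [-0.287, 0.692, -0.635, 0.186]
force: [-1.9, 4.5, 1.3]
gripper_width: 0.089
```

Call:
carry_out(
  plan=[
    {"slide":[0,0,0],"rot":[0.016,-0.003,0.1]},
    {"slide":[0,0,0],"rot":[0.035,-0.005,0.22]},
    {"slide":[0,0,0],"rot":[0.054,-0.008,0.34]},
    {"slide":[0,0,0],"rot":[0.073,-0.011,0.46]},
    {"slide":[0,0,0],"rot":[0.09,-0.014,0.565]},
  ],
)

```text
time: 6.1
eef_pos: [508.6, -74.3, 167.5]
ee_rot: [-0.457, 0.611, -0.527, 0.375]
force: [-5.6, 5.6, 2.9]
gripper_width: 0.09
```

Run:
```python
from h import *
s=readout.sense();p=s["eef_pos"];r=Ro.from_quat(s["ee_rot"])
print("err",*to(p,r,pose(6.5,.16,0)),s["force"],s["ft_torque"],s["gripper_width"])
```

```text
err [ 0.4 -1.7 -1.8] [ 0.021 -0.009  0.152] [-5.61358823  5.57174706  2.85788281] [ 0.90720697  0.82978243 -0.24715059] 0.09014688057930571
```

Call:
carry_out(
  plan=[
    {"slide":[0,0,0],"rot":[0.01,-0.004,0.075]},
    {"slide":[0,0,0],"rot":[0.02,-0.008,0.15]},
    {"slide":[0,0,0],"rot":[0.02,-0.008,0.15]},
    {"slide":[0,0,0],"rot":[0.02,-0.008,0.15]},
  ],
)

```text
time: 6.5
eef_pos: [508.3, -74.3, 167.4]
ee_rot: [-0.494, 0.58, -0.494, 0.419]
force: [-5.7, 6.0, 3.2]
gripper_width: 0.087
```

Run:
```python
from h import *
s=readout.sense();p=s["eef_pos"];r=Ro.from_quat(s["ee_rot"])
print("err",*to(p,r,pose(6.5,.16,0)),s["force"],s["ft_torque"],s["gripper_width"])
a=get_image("scene")[140:260,190:350];b=get_image("wrist");cv2.imwrite("pics/w4f.png",b)
cv2.imwrite("pics/m4.png",np.vstack([cv2.resize(a,None,fx=2.5,fy=2.5,interpolation=cv2.INTER_CUBIC),b[:280,120:520]]))
```

```text
err [ 0.7 -1.8 -1.6] [ 0.001 -0.002  0.007] [-5.68134294  5.95049343  3.23824394] [ 0.98225327  0.84436891 -0.13698235] 0.0872597600271593
```

View pics/m4.png

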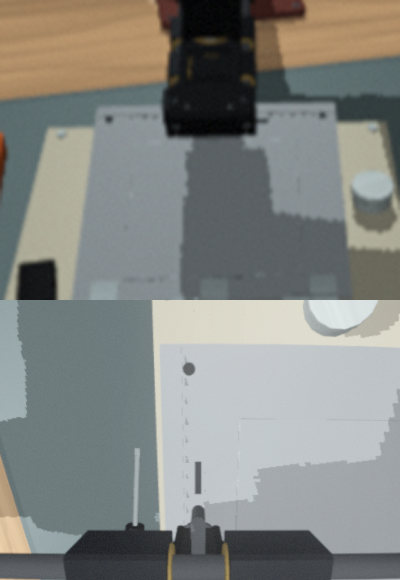

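The wing is now in line with the index line: both are vertical at about col 198 in the wrist crop. Lowering to just above key height.

Call:
carry_out(
  plan=[
    {"slide":[-1,0.6,-3],"rot":[-0.003,-0.016,0]},
    {"slide":[-1.6,0.7,-6.5],"rot":[-0.005,-0.034,0]},
    {"slide":[-2.2,0.8,-10],"rot":[-0.008,-0.052,0]},
    {"slide":[-2.7,0.8,-13.5],"rot":[-0.01,-0.068,0]},
    {"slide":[-3.1,0.9,-17],"rot":[-0.013,-0.084,0]},
  ],
)

```text
time: 7.1
eef_pos: [505.4, -73.7, 150.2]
ee_rot: [-0.475, 0.558, -0.518, 0.44]
force: [-6.1, 4.1, 1.2]
gripper_width: 0.092
```

```bash
cat > st.py <<'E'
from h import *
s=readout.sense();p=s["eef_pos"];r=Ro.from_quat(s["ee_rot"])
n=-r.as_matrix()[:,1];u=UR.inv().apply(n);print("tool tilt",np.arctan2(u[0],u[2]),u[1].round(3))
for t in(.08,0):print(t,*to(p,r,pose(6.5,t,0)))
print(s["eef_pos"].round(1),s["force"].round(1),s["ft_torque"].round(2),s["gripper_width"],s["time"])
E
python3 st.py
```

```text
tool tilt 0.07494605612044603 0.001
0.08 [ 1.  -1.9  0.1] [0.002 0.005 0.008]
0 [ -0.3  -1.7 -15.7] [-0.01  -0.074  0.008]
[505.4 -73.7 150.2] [-6.1  4.1  1.2] [0.78 0.73 0.02] 0.0920859148208898 7.1
```

Forces are small. Now through the slot at θ 0.072, down to about 0.035.

Call:
carry_out(
  plan=[
    {"slide":[-0.6,0.3,-2],"rot":[-0.002,-0.009,0]},
    {"slide":[-0.8,0.3,-4],"rot":[-0.003,-0.018,0]},
    {"slide":[-1,0.4,-6],"rot":[-0.004,-0.027,0]},
    {"slide":[-1.2,0.4,-8],"rot":[-0.005,-0.036,0]},
    {"slide":[-1.3,0.4,-9.5],"rot":[-0.006,-0.044,0]},
  ],
)

```text
time: 7.6
eef_pos: [504.5, -73.6, 141.4]
ee_rot: [-0.465, 0.547, -0.531, 0.451]
force: [-7.1, 4.6, 7.0]
gripper_width: 0.089
```

```bash
python3 st.py
```

```text
tool tilt 0.029854293426151923 0.0
0.08 [ 1.9 -2.   8.8] [0.008 0.049 0.008]
0 [ 0.5 -1.8 -6.9] [-0.004 -0.03   0.008]
[504.5 -73.6 141.4] [-7.1  4.6  7. ] [ 0.85  1.16 -0.01] 0.08889772366345018 7.6
```

Call:
carry_out(
  plan=[
    {"slide":[-0.3,0.2,-2],"rot":[-0.001,-0.009,0]},
    {"slide":[-0.4,0.2,-4],"rot":[-0.003,-0.017,0]},
    {"slide":[-0.5,0.3,-5.5],"rot":[-0.004,-0.025,0]},
    {"slide":[-0.5,0.3,-7],"rot":[-0.004,-0.03,0]},
    {"slide":[-0.5,0.3,-7],"rot":[-0.004,-0.03,0]},
  ],
)

```text
time: 8.1
eef_pos: [504.2, -73.5, 136.5]
ee_rot: [0.458, -0.538, 0.539, -0.458]
force: [-12.0, 4.8, 19.4]
gripper_width: 0.092
```

```bash
python3 st.py
```

```text
tool tilt -0.0008519752411307256 0.0
0.08 [ 2.2 -2.1 13.7] [0.013 0.08  0.007]
0 [ 0.8 -1.9 -2. ] [0.    0.001 0.007]
[504.2 -73.5 136.5] [-12.    4.8  19.4] [ 0.95  2.14 -0.  ] 0.0924700494137771 8.1
```

Call:
carry_out(
  plan=[
    {"slide":[-0.5,0,-1],"rot":[0,0,0]},
    {"slide":[-1,0,-2],"rot":[0,0,0]},
    {"slide":[-1,0,-2],"rot":[0,0,0]},
    {"slide":[-1,0,-2],"rot":[0,0,0]},
  ],
)

```text
time: 8.5
eef_pos: [504.3, -73.6, 136.4]
ee_rot: [0.457, -0.538, 0.539, -0.459]
force: [-14.1, 6.7, 28.8]
gripper_width: 0.087
```

```bash
python3 st.py
python3 - <<'E'
from h import *
S=camera_params("scene")
a=get_image("scene")[140:260,190:350];b=get_image("wrist");cv2.imwrite("pics/w5.png",b)
cv2.imwrite("pics/m5.png",np.hstack([cv2.resize(a,None,fx=2.5,fy=3.3333,interpolation=cv2.INTER_CUBIC),b[:,120:520]]))
for th in(0,.012,.03):print(th,[proj(S,pan(201,y,0,th)).round(1) for y in(102.2,-102.2)])
E
```

```text
tool tilt -0.0029509746765685784 0.0
0.08 [ 2.1 -2.1 13.9] [0.013 0.082 0.007]
0 [ 0.8 -1.9 -1.9] [0.001 0.003 0.007]
[504.3 -73.6 136.4] [-14.1   6.7  28.8] [1.29 2.58 0.01] 0.08700762959387037 8.5
0 [array([318.6, 195.3]), array([235.1, 197.3])]
0.012 [array([318.6, 194.6]), array([235. , 196.6])]
0.03 [array([318.6, 193.5]), array([234.8, 195.5])]
```

View pics/m5.png

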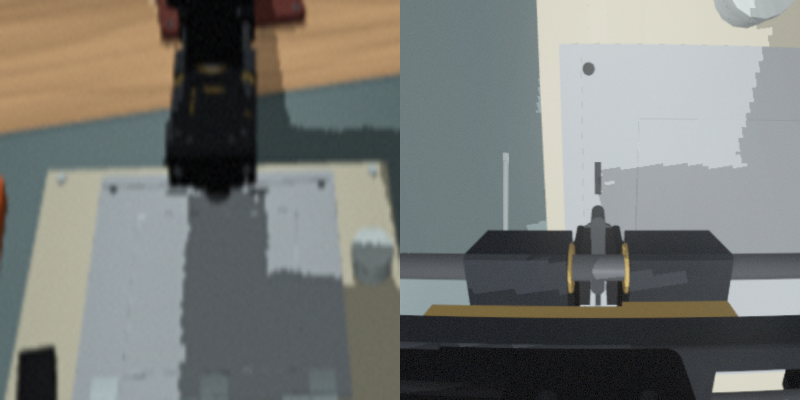

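The wing is in line with the index line (both near col 598), and the panel holes sit at about (318.6,194.9) and (234.8,196.4), which corresponds to shut. The extra 9 N moved the tool only 0.1 mm, so it is on the hard stop. A short steadiness check, then hand in.

Call:
carry_out(
  plan=[
    {"slide":[0,0,0],"rot":[0,0,0]},
    {"slide":[0,0,0],"rot":[0,0,0]},
    {"slide":[0,0,0],"rot":[0,0,0]},
    {"slide":[0,0,0],"rot":[0,0,0]},
    {"slide":[0,0,0],"rot":[0,0,0]},
  ],
)

```text
time: 9.1
eef_pos: [504.3, -73.6, 136.4]
ee_rot: [0.457, -0.538, 0.54, -0.459]
force: [-14.7, 7.3, 27.9]
gripper_width: 0.09
```

```bash
python3 st.py
python3 - <<'E'
from h import *
S=camera_params("scene");a=cv2.imread("pics/s2.png",0);g=cv2.cvtColor(get_image("scene"),cv2.COLOR_BGR2GRAY)
def hole(g,x,y):
    w=g[int(y)-4:int(y)+6,int(x)-4:int(x)+6].astype(float);k=np.clip(np.median(w)-15-w,0,None);Y,X=np.mgrid[int(y)-4:int(y)+6,int(x)-4:int(x)+6]
    return (X*k).sum()/k.sum(),(Y*k).sum()/k.sum()
for im,pts,ths in((a,[(319,185.6),(233.4,187.6)],(.14,.16,.18)),(g,[(318.6,194.9),(234.8,196.4)],(0,.012,.03))):
    print([np.round(hole(im,*p),1) for p in pts])
    for t in ths:print(t,[proj(S,pan(201,y,0,t)).round(1) for y in(102.2,-102.2)])
E
```

```text
tool tilt -0.002960340189040898 0.0
0.08 [ 2.2 -2.  13.8] [0.013 0.082 0.007]
0 [ 0.8 -1.8 -1.9] [0.001 0.003 0.007]
[504.3 -73.6 136.4] [-14.7   7.3  27.9] [1.22 2.6  0.05] 0.09006116009510301 9.1
[array([319.7, 184.9]), array([233. , 186.8])]
0.14 [array([319. , 187.1]), array([233.6, 189.1])]
0.16 [array([319., 186.]), array([233.4, 188. ])]
0.18 [array([319.1, 185. ]), array([233.2, 186.9])]
[array([318. , 194.6]), array([234.8, 196.2])]
0 [array([318.6, 195.3]), array([235.1, 197.3])]
0.012 [array([318.6, 194.6]), array([235. , 196.6])]
0.03 [array([318.6, 193.5]), array([234.8, 195.5])]
```

```bash
python3 -c "
from plant import sign_off;print(sign_off())"
```

```text
the job is handed in; nothing more can be done
None
```

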